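Swap which parts drawer is open

TASK

In the small blue parts cabinet straight ahead on the desk, both top drawers stand partly out: one holds a small blue relay, the other a black heat sink. With the fingertips only, gently push the relay's drawer fully shut, and push the heat sink's drawer out to its stop from the inside of its front panel. Do not grasp or lift anything, leave both parts in their drawers, do not push the heat sink's drawer in or pull the relay's drawer out on the way, and leave the bottle, the beaker and the tape roll where they are.

Things in the scene. Friction and masses are not known exactly. Their poses are not given: they have to be found in the camera images.
- store: small-parts cabinet, blue steel with six pale drawers in two columns of three, 196 deep x 262 wide x 214 high, fixed on the desk. Origin at the centre of its underside, on the desk; x points to its back, so its front faces its own -x (roughly the robot); y to the left column, z up. Only the two top drawers move. (A second cabinet of this kind at the far right of the desk has no part in the job.)
- store_drawer2 (a joint): slide of the left (+y) top drawer: metres it stands out, 0 fully home, 0.12 fully out against its stop (hard stops at both ends, small friction about 0.6 N, no spring; it stays where it is left). Out is along the cabinet's own -x. Overhead, a shelf light 0.53 m above the desk begins at world x = 0.60: lean the tool back towards the robot by 20 to 30 degrees when pushing a drawer home, to keep the wrist clear.
- store_drawer5 (a joint): slide of the right (-y) top drawer: metres it stands out, 0 fully home, 0.12 fully out against its stop (hard stops at both ends, small friction about 0.6 N, no spring; it stays where it is left). Out is along the cabinet's own -x. Overhead, a shelf light 0.53 m above the desk begins at world x = 0.60: lean the tool back towards the robot by 20 to 30 degrees when pushing a drawer home, to keep the wrist clear.
- drawer2_edge (a point): middle of the top edge of the left (+y) top drawer's front panel, on its outer face; moves with the drawer. The panel is 121 wide, 63 high (the edge is 208 above the desk) and 6 thick; outer face at cabinet x = -84 minus the slide value in mm, y = 64.5. A lip handle, 50 wide and 6 thick, sticks out 14 from the face, 38 to 44 below the edge; above it the face is flat. Inside, the open-topped drawer is 117 wide, with its floor 60 below the edge. Axes as the cabinet's.
- drawer5_edge (a point): middle of the top edge of the right (-y) top drawer's front panel, on its outer face; moves with the drawer. The panel is 121 wide, 63 high (the edge is 208 above the desk) and 6 thick; outer face at cabinet x = -84 minus the slide value in mm, y = -64.5. A lip handle, 50 wide and 6 thick, sticks out 14 from the face, 38 to 44 below the edge; above it the face is flat. Inside, the open-topped drawer is 117 wide, with its floor 60 below the edge. Axes as the cabinet's.
- relay_mid (a point): centre of the blue box-shaped relay, 12 x 29 x 16 high, lying loose on the floor of one of the two top drawers (either one), in the outer part of it, away from the cabinet's middle; it rides along with the drawer. Tiny electronic parts lie fixed in the drawers as well and do not matter. Origin half-way up
- heat_sink_mid (a point): centre of the black finned heat sink, 30 x 40 x 19 high, lying loose in the outer part of the other top drawer. Origin half-way up
- dropper_bottle: loose white dropper bottle with a blue cap, 33 across, 101 high, standing on the desk to the left of the open drawers. Origin at the centre of its underside
- beaker: loose clear beaker, 49 across, 60 high, standing on the desk to the right of the open drawers. Origin at the centre of its underside
- tape: loose orange tape roll, 58 across, 12 high, lying on top of the cabinet towards its back. Origin at the centre of its underside
Things that resemble listed ones, but are neither listed nor needed, are in the scene too. What is shaped like the part that bears heat_sink_mid but brown or turquoise is not meant.

How it is judged:
At the end, for the whole second after the job is handed in: The drawer with the relay is within 6 mm of fully home, the drawer with the heat sink is within 8 mm of its outer stop (slide value over 0.112), both at rest, each part still lying in its own drawer (((y of relay_mid in the frame of store above 0 m and value of joint store_drawer2 below 0.006 m and value of joint store_drawer5 above 0.112 m and y of heat_sink_mid in the frame of store below 0 m) or (y of relay_mid in the frame of store below 0 m and value of joint store_drawer5 below 0.006 m and value of joint store_drawer2 above 0.112 m and y of heat_sink_mid in the frame of store above 0 m)) and velocity of joint store_drawer2 between -0.01 and 0.01 m/s and velocity of joint store_drawer5 between -0.01 and 0.01 m/s and z of relay_mid in the frame of store between 0.145 and 0.185 m and z of heat_sink_mid in the frame of store between 0.145 and 0.185 m); the robot touches nothing.
It fails at once if the heat sink's drawer was pushed in (to less than 45 mm out) ((y of relay_mid in the frame of store above 0 m and value of joint store_drawer5 below 0.045 m) or (y of relay_mid in the frame of store below 0 m and value of joint store_drawer2 below 0.045 m)).
It fails at once if the relay's drawer was pulled out (to more than 108 mm) ((y of relay_mid in the frame of store above 0 m and value of joint store_drawer2 above 0.108 m) or (y of relay_mid in the frame of store below 0 m and value of joint store_drawer5 above 0.108 m)).
It fails at once if the relay or the heat sink was lifted (z of any of relay_mid, heat_sink_mid in the frame of store above 0.185 m).
It fails at once if a drawer was shoved or gripped hard (over 50 N) (contact force between the fingers and store_drawer2 above 50 N or contact force between the fingers and store_drawer5 above 50 N).
It fails at once if the bottle, the beaker or the tape roll was moved more than 20 mm or tipped (distance of any of dropper_bottle, beaker, tape from where it was at the start of the episode above 0.02 m or angle between any of dropper_bottle, beaker, tape's own z axis and vertical above 0.4 rad).
It also fails if it takes over 45 s, if anything falls off the work surface, if the arm or the gripper's body presses on something with over 40 N, if the wrist force passes 120 N, or if a joint passes its speed limit or range.

ROBOT

A 7-joint arm with a two-finger parallel gripper is mounted at the origin on a cart in front of the work surface, level with it; the furniture and walls round the work are solid. World frame = base frame: x ahead of the robot, y to its left, z up, the work surface at z = 0. Lengths are in m, angles in rad, forces in N, time in s.
With the tool pointing down it reaches from about 0.4 to 0.85 m from the base axis. Payload 4.5 kg.
Tool frame: the origin (TCP) lies at the very end of the fingers, on their centre line; the grasp point (between the pads) lies 19 mm behind it (tcp_to_grasp is the z of the grasp point in the tool frame, in m); z points along the fingers, y is the line along which they close (so a half turn about z gives the same grasp; the last joint's range is limited). The gripper opens to 88 mm and grips with 3 to 60 N. Pads are 18 mm wide; open, the fingers measure 123 mm over their backs; the gripper's body (75 mm by 187 mm) begins 45 mm behind the grasp point.
Start: joints at [1.383, 0.689, -0.195, 1.565, 0.157, 0.902, -0.215], TCP at [0.138, -0.61, 0.239] pointing down, gripper open.
Joint ranges: [-3.01, 3.01], [-0.46, 2.08], [-1.47, 1.51], [0.13, 2.56], [-1, 4.14], [0.04, 2.09], [-2.66, 2.66]. Speed limits (rad/s): [2.57, 2.57, 3.14, 3.14, 3.14, 3.14, 3.14].

INTERFACE

Orientations are given as a unit quaternion [x, y, z, w].
In Python, from plant import * gives the robot as it stands. The module is installed in compiled form; this text tells all that it offers.
- The arm moves only by the shell command python3 -m jog 'ROWS' [OPENING] [FORCE]. ROWS is JSON, a list that holds one entry, the list of rows, each a list of 6 numbers: the shift along the tool's x, y, z in m, then the turn, a rotation vector about the tool's x, y, z in rad. In form: [[[dx, dy, dz, ax, ay, az], ...]]. A call has 1 to 12 rows; each row shifts and turns the commanded pose from where the row before left it, along the tool's axes as they then stand; what a row does not reach is not made up. A row lasts 1/8 s, in which the tool goes at most 62.5 mm and 10.7 degrees, less where a joint would pass 70% of its speed; a pose out of reach is approached as far as the arm can. A call with a gripper value outside its range is refused whole. OPENING is the finger opening in m, from 0 to 0.0881, set as the call begins (- or left out, the last holds). The fingers move at their own pace and stop on an object; FORCE is the grip in N (left out, the last holds). Time passes only in rows, so rows that do not move let the fingers close. It gives the time, the measured TCP pose, the force, the opening and the grip force at its end, in the units of the state.
- get_state(): the state, without advancing time (a new reading comes with each control period).
- snapshot(name): name is "side" or "top"; returns a dict with "frame" (384x512x3 uint8, red, green, blue), "mtx" (3x3 intrinsics, pixels), "D" ([k1, k2, p1, p2, k3] as OpenCV has them; the pictures are not rectified), "xyz" and "orientation" of the camera in the world. Camera axes: x right, y down, z forward; pixel columns grow to the right and rows downward; lengths in m; the calibration is good to about 2 mm. A picture is of the moment at which its call begins. There is no depth.
- finish_job(): hands the job in; it is judged then, once.
The state is a dict: "clock": time; "q": joint angles; "qd": joint speeds; "joint_torque": joint torques, N m; "tool_pos": TCP position; "eef_rot": TCP orientation; "contact_force": force on the tool from outside, world axes, zero at the start; "moment": the same for the moment, N m; "opening": opening from 0.0 (shut) to 1.0 (fully open); "finger_force": force on a finger pad.
Only numpy, scipy, OpenCV 4.12 (cv2) and the standard library are available. Lean on these libraries where they do the work, as an engineer would, in place of code of your own. Each camera call takes 0.05 s, during which the arm holds its last target. There are 200 camera calls.

## Working session

There is one attempt and no reset: what is moved stays moved. The work goes in short steps, Python scripts to look and compute and a shell command to move; the robot and the scene stay as the last step left them, time stands still between calls to the robot, and variables do not carry over. Pictures are saved under pics/ and viewed, at most 10 in all, crops included, and the job is handed in when it is done.

```bash
mkdir -p pics; cat > h.py <<'E'
from plant import *
import numpy as np, cv2
from scipy.spatial.transform import Rotation as R
def snap(n,f=None):
    s=snapshot(n)
    if f: cv2.imwrite('pics/'+f,cv2.cvtColor(s['frame'],cv2.COLOR_RGB2BGR))
    return s
def Rm(s):
    o=np.array(s['orientation'],float)
    return o if o.shape==(3,3) else R.from_quat(o).as_matrix()
def ray(s,px,z):
    u=cv2.undistortPoints(np.array([[px]],float),np.array(s['mtx']),np.array(s['D']))[0,0]
    d=Rm(s)@np.array([u[0],u[1],1]); c=np.array(s['xyz'])
    return c+d*(z-c[2])/d[2]
def proj(s,P):
    M=Rm(s); rv=cv2.Rodrigues(M.T)[0]; t=-M.T@np.array(s['xyz'])
    return cv2.projectPoints(np.array(P,float).reshape(-1,3),rv,t,np.array(s['mtx']),np.array(s['D']))[0][:,0]
E
python3 - <<'E'
from h import *
for n in('side','top'):
    s=snap(n,n+'0.png'); print(n,s['xyz'],s['orientation'],s['mtx'])
st=get_state(); print({k:st[k] for k in('clock','tool_pos','eef_rot','opening')})
E
```

```text
side [0.12637413 0.90735835 0.46205559] [-0.21745048  0.79227382 -0.55223414  0.14161548] [[446.16989701   0.         258.59524657]
 [  0.         446.16989701 190.19640106]
 [  0.           0.           1.        ]]
top [0.3207329  0.19059062 1.13870259] [-0.64458019  0.75768389 -0.0787288   0.06506371] [[448.76446784   0.         251.97396666]
 [  0.         448.76446784 190.5088869 ]
 [  0.           0.           1.        ]]
{'clock': 0.1, 'tool_pos': array([ 0.13735007, -0.60916803,  0.23801227]), 'eef_rot': array([ 9.93851148e-01,  1.10721604e-01, -1.38676038e-04, -7.76377871e-04]), 'opening': 0.9980467894110389}
```

View pics/side0.png

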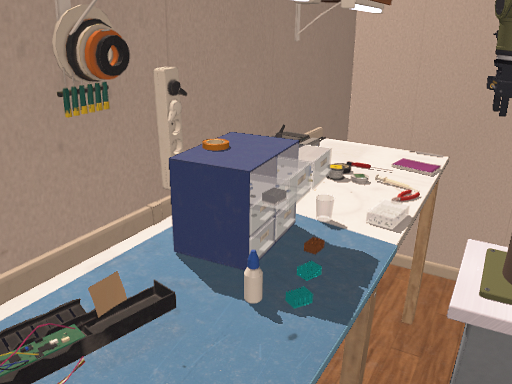

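View pics/top0.png

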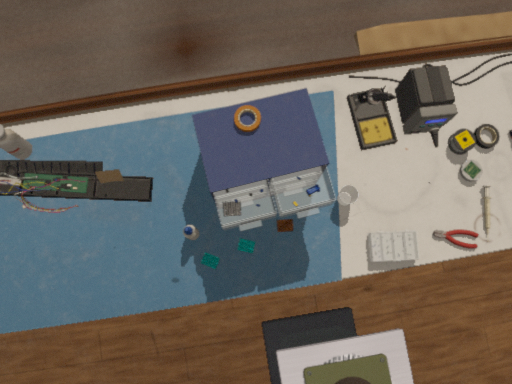

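```bash
python3 - <<'E'
import cv2
a=cv2.imread('pics/top0.png')[85:245,180:360]; cv2.imwrite('pics/topc.png',cv2.resize(a,None,fx=4,fy=3.75*4/3.75*0+3.75,interpolation=cv2.INTER_CUBIC))
E
```

```text
(no output)
```

View pics/topc.png

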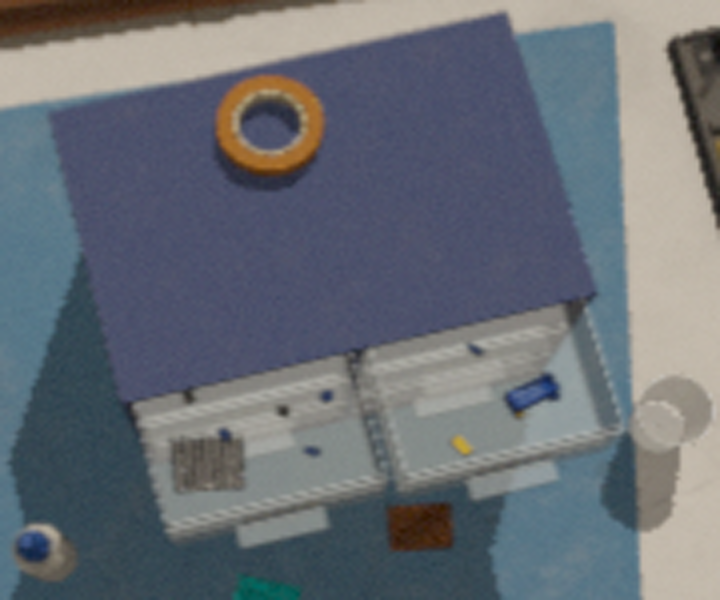

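The crop shows the black heat sink in the left drawer (about 232,208 in the full picture) and the blue relay in the right drawer (about 313,190); the bottle is left at (190,232) and the beaker right at (346,195).

```bash
python3 - <<'E'
from h import *
s=snap('top')
f=lambda x,y:(180+x/4-.4,85+y/3.75-.4)
c=[ray(s,f(*p),.214)[:2] for p in((52,115),(508,15),(595,295),(130,402))]
print('corners',np.round(c,4),[np.linalg.norm(c[i]-c[(i+1)%4]).round(4) for i in range(4)])
m=np.mean(c,0); v=(c[0]-c[3])+(c[1]-c[2]); w=(c[0]-c[1])+(c[3]-c[2])
a1=np.arctan2(v[1],v[0]);a2=np.arctan2(-w[0],w[1]);print('centre',m,np.degrees([a1,a2]))
a=a2; Rz=np.array([[np.cos(a),-np.sin(a)],[np.sin(a),np.cos(a)]])
loc=lambda p,z:((ray(s,f(*p),z)[:2]-m)@Rz).round(4)
for n,p,z in(('L1',(168,528),.208),('L2',(384,478),.208),('R1',(402,485),.208),('R2',(622,432),.208),('sink',(208,464),.167),('relay',(532,395),.164),('tape',(270,125),.226),('bottlecap',(33,547),.1),('beaker top',(660,423),.06)):
    print(n,loc(p,z),ray(s,f(*p),z)[:2].round(4))
E
```

```text
corners [[ 6.964e-01  2.584e-01]
 [ 7.186e-01  2.000e-04]
 [ 5.423e-01 -1.360e-02]
 [ 5.204e-01  2.404e-01]] [np.float64(0.2592), np.float64(0.1768), np.float64(0.255), np.float64(0.177)]
centre [0.61942035 0.12132768] [5.15283136 4.91457305]
L1 [-0.1617  0.1244] [0.4477 0.2314]
L2 [-0.1619  0.008 ] [0.4574 0.1154]
R1 [-0.1681 -0.0002] [0.452  0.1068]
R2 [-0.1674 -0.1209] [ 0.463  -0.0135]
sink [-0.1246  0.0957] [0.487 0.206]
relay [-0.1278 -0.0886] [0.4996 0.0221]
tape [0.0487 0.0169] [0.6665 0.1423]
bottlecap [-0.139   0.2068] [0.4632 0.3154]
beaker top [-0.1477 -0.1797] [ 0.4877 -0.0703]
```

```bash
cat >> h.py <<'E'
O=np.array([.6095,.1205,0]); YAW=np.radians(5)
CR=R.from_euler('z',YAW)
def cab(p): return O+CR.apply(p)
def to(pw,lean=None,nt=1):
    st=get_state(); T=R.from_quat(st['eef_rot']); d=np.array(pw)-st['tool_pos']
    loc=CR.inv().apply(st['tool_pos']-O)
    print('t',round(st['clock'],2),'world',st['tool_pos'].round(4),'cab',loc.round(4),'F',np.round(st['contact_force'],1))
    print('shift tool',T.inv().apply(d).round(4),np.linalg.norm(d).round(3))
    if lean is not None:
        L=np.radians(lean); G=CR*R.from_matrix(np.array([[np.cos(L),0,np.sin(L)],[0,-1,0],[np.sin(L),0,-np.cos(L)]]))
        print('turn',(T.inv()*G).as_rotvec().round(4),'shift after turn',G.inv().apply(d).round(4))
E
python3 - <<'E'
from h import *
to([.48,-.35,.30],0)
st=get_state();T=R.from_quat(st['eef_rot'])
print(T.inv().apply(np.array([.43,.04,.30])-[.48,-.35,.30]))
E
```

```text
t 0.15 world [ 0.1374 -0.6092  0.2381] cab [-0.5339 -0.6858  0.2381] F [-0.4 -0.   0.2]
shift tool [ 0.3913 -0.1775 -0.0617] 0.434
turn [-0.0014  0.0002  0.1346] shift after turn [ 0.3639 -0.2284 -0.0619]
[ 0.03706084 -0.39144119  0.00053419]
```

```bash
python3 -m jog '[[[0.033,-0.015,-0.005,0,0,0],[0.033,-0.015,-0.005,0,0,0],[0.033,-0.015,-0.005,0,0,0],[0.033,-0.015,-0.005,0,0,0],[0.033,-0.015,-0.005,0,0,0],[0.033,-0.015,-0.005,0,0,0],[0.033,-0.015,-0.005,0,0,0],[0.033,-0.015,-0.005,0,0,0],[0.033,-0.015,-0.005,0,0,0],[0.033,-0.015,-0.005,0,0,0],[0.033,-0.015,-0.005,0,0,0],[0.028,-0.013,-0.005,0,0,0]]]' 0 10 
python3 -m jog '[[[0.003,-0.033,0,0,0,0],[0.003,-0.033,0,0,0,0],[0.003,-0.033,0,0,0,0],[0.003,-0.033,0,0,0,0],[0.003,-0.033,0,0,0,0],[0.003,-0.033,0,0,0,0],[0.003,-0.033,0,0,0,0],[0.003,-0.033,0,0,0,0],[0.003,-0.033,0,0,0,0],[0.003,-0.033,0,0,0,0],[0.003,-0.033,0,0,0,0],[0.003,-0.028,0,0,0,0.134]]]'
python3 - <<'E'
from h import *
e=cab([-.158,-.063,.19]); print(e)
to(cab([-.193,-.063,.25]),22)
E
```

```text
clock: 1.65
tool_pos: [0.4808, -0.3487, 0.2986]
eef_rot: [0.994, 0.111, -0.0, -0.0]
contact_force: [-0.1, 0.6, 0.3]
opening: 0.003
finger_force: 0.0
clock: 3.15
tool_pos: [0.4285, 0.0405, 0.2986]
eef_rot: [0.999, 0.043, -0.0, -0.0]
contact_force: [0.4, -0.4, 0.8]
opening: 0.002
finger_force: 0.0
[0.45759205 0.04396913 0.19      ]
t 3.15 world [0.4285 0.0405 0.2986] cab [-0.1873 -0.0639  0.2986] F [ 0.4 -0.4  0.8]
shift tool [-0.0057 -0.0009  0.0486] 0.049
turn [ 1.000e-04  3.842e-01 -2.100e-03] shift after turn [-0.0235 -0.0009  0.043 ]
```

```bash
python3 -m jog '[[[0,0,0,0,0.128,0],[0,0,0,0,0.128,0],[0,0,0,0,0.128,0],[0,0,0,0,0,0]]]'
python3 - <<'E'
from h import *
to(cab([-.193,-.063,.19]),22)
snap('side','side1.png'); print(get_state()['q'])
E
```

```text
clock: 3.65
tool_pos: [0.4259, 0.0389, 0.2978]
eef_rot: [0.981, 0.044, 0.188, -0.007]
contact_force: [-0.9, -0.5, 0.2]
opening: 0.003
finger_force: 0.0
t 3.65 world [0.4259 0.0389 0.2978] cab [-0.1901 -0.0653  0.2978] F [-0.9 -0.5  0.2]
shift tool [-0.0427 -0.0025  0.099 ] 0.108
turn [0.001  0.0047 0.0025] shift after turn [-0.0431 -0.0023  0.0989]
[-0.24581204  0.22603779  0.00260098  2.37049024  0.33330768  0.17742785
 -2.0424147 ]
```

View pics/side1.png

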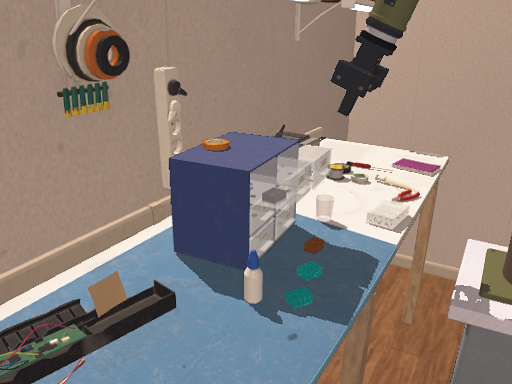

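The picture shows the closed gripper leaning back, fingertips at about (345,112), clear of the cabinet; I descend in front of the right drawer.

```bash
python3 -m jog '[[[-0.0085,-0.0005,0.02,0,0,0],[-0.0085,-0.0005,0.02,0,0,0],[-0.0085,-0.0005,0.02,0,0,0],[-0.0085,-0.0005,0.02,0,0,0],[-0.0085,-0.0005,0.019,0,0,0],[0,0,0,0,0,0]]]'
python3 - <<'E'
from h import *
to(cab([-.170,-.063,.19]),22)
snap('top','top2.png'); print(get_state()['q'])
a=cv2.imread('pics/top2.png')[85:245,180:360]; cv2.imwrite('pics/top2c.png',cv2.resize(a,None,fx=4,fy=3.75,interpolation=cv2.INTER_CUBIC))
E
```

```text
clock: 4.45
tool_pos: [0.4403, 0.0388, 0.2409]
eef_rot: [0.984, 0.054, 0.169, -0.002]
contact_force: [-0.7, -0.4, 0.6]
opening: 0.003
finger_force: 0.0
t 4.45 world [0.4403 0.0388 0.2409] cab [-0.1756 -0.0666  0.2409] F [-0.7 -0.4  0.6]
shift tool [-0.0115 -0.0042  0.0498] 0.051
turn [0.0056 0.0446 0.0245] shift after turn [-0.0138 -0.0036  0.0493]
[-0.26222762  0.37765665  0.04237949  2.40382716  0.97276185  0.04401649
 -2.65164192]
```

View pics/top2c.png

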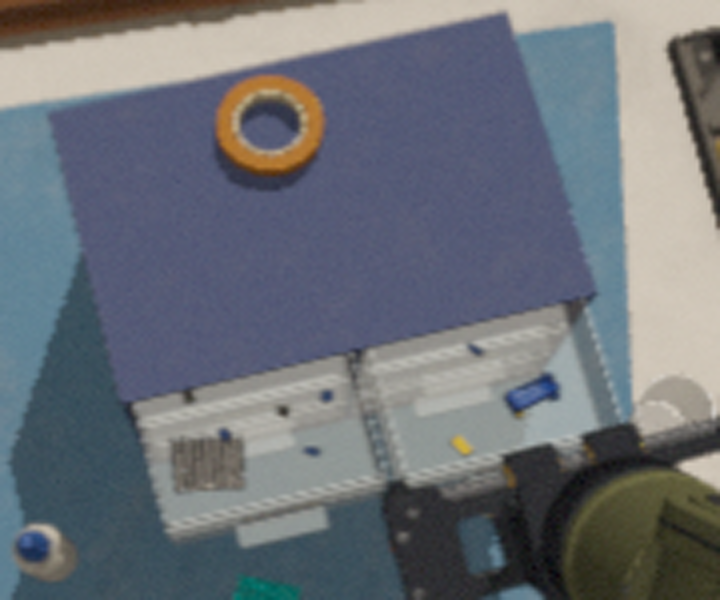

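The picture shows the gripper in front of the right drawer, nothing displaced; a wrist joint hit its limit on the way down, so I descend upright and lean while pushing.

```bash
python3 -m jog '[[[0,0,-0.01,0,-0.1,0],[-0.005,0,-0.01,0,-0.1,0],[-0.005,0,0,0,-0.1,0],[0,0,0,0,0,0]]]'
python3 - <<'E'
from h import *
to(cab([-.185,-.063,.188]),3)
print(get_state()['q'])
E
```

```text
clock: 5.0
tool_pos: [0.4308, 0.0346, 0.2445]
eef_rot: [0.997, 0.052, 0.054, 0.009]
contact_force: [-0.0, 0.1, 0.9]
opening: 0.007
finger_force: 0.0
t 5.0 world [0.4308 0.0346 0.2445] cab [-0.1855 -0.07    0.2445] F [-0.   0.1  0.9]
shift tool [-0.0055 -0.0083  0.0561] 0.057
turn [ 0.022  -0.0556  0.0183] shift after turn [-0.0025 -0.007   0.0565]
[ 0.20522993  0.4451702  -0.60375222  2.1905189   0.58721992  0.55181431
 -2.30523991]
```

```bash
python3 -m jog '[[[-0.001,-0.0015,0.011,0.006,-0.015,0.006],[-0.001,-0.0015,0.011,0.006,-0.015,0.006],[-0.001,-0.0015,0.011,0.006,-0.015,0.006],[-0.001,-0.0015,0.011,0.004,-0.01,0],[0,-0.0015,0.011,0,0,0],[0,0,0,0,0,0]]]'
python3 - <<'E'
from h import *
to(cab([-.16,-.063,.188]),3)
print(get_state()['q'])
E
```

```text
clock: 5.75
tool_pos: [0.4285, 0.0415, 0.1881]
eef_rot: [0.999, 0.045, 0.025, -0.0]
contact_force: [0.5, 0.1, 0.6]
opening: 0.003
finger_force: 0.0
t 5.75 world [0.4285 0.0415 0.1881] cab [-0.1872 -0.0629  0.1881] F [0.5 0.1 0.6]
shift tool [0.0272 0.0002 0.0014] 0.027
turn [0.002  0.0032 0.0036] shift after turn [0.0272 0.0001 0.0015]
[ 0.13167259  0.56174468 -0.51992293  2.21614436  0.66540912  0.46539962
 -2.39772948]
```

```bash
python3 -m jog '[[[0.006,0,0,0,0,0],[0.006,0,0,0,0,0],[0.006,0,0,0,0,0],[0.006,0,0,0,0,0],[0.006,0,0,0,0,0],[0.006,0,0,0,0,0],[0.006,0,0,0,0,0],[0.006,0,0,0,0,0],[0.006,0,0,0,0,0],[0.006,0,0,0,0,0]]]'
python3 - <<'E'
from h import *
to(cab([-.10,-.063,.188]),22)
print(get_state()['q'])
E
```

```text
clock: 7.0
tool_pos: [0.4891, 0.0468, 0.192]
eef_rot: [0.999, 0.045, 0.025, -0.0]
contact_force: [-1.0, 0.2, -0.3]
opening: 0.006
finger_force: 0.3
t 7.0 world [0.4891 0.0468 0.192 ] cab [-0.1263 -0.063   0.192 ] F [-1.   0.2 -0.3]
shift tool [0.0261 0.0001 0.0053] 0.027
turn [0.0013 0.3331 0.0031] shift after turn [0.0229 0.     0.0136]
[ 0.16156152  0.62056485 -0.56093883  2.04598829  0.61650094  0.58933527
 -2.30771411]
```

```bash
python3 -m jog '[[[0,0,0,0,0.08,0],[0,0,0,0,0.08,0],[0,0,0,0,0.08,0],[0,0,0.003,0,0.08,0],[0,0,0.003,0,0,0]]]'
python3 - <<'E'
from h import *
to(cab([-.10,-.063,.188]),22)
print(get_state()['q'])
E
```

```text
clock: 7.62
tool_pos: [0.5029, 0.0464, 0.2045]
eef_rot: [0.986, 0.045, 0.163, -0.004]
contact_force: [-0.2, -3.3, 11.4]
opening: -0.0
finger_force: 6.3
t 7.62 world [0.5029 0.0464 0.2045] cab [-0.1126 -0.0645  0.2045] F [-0.2 -3.3 11.4]
shift tool [ 0.0066 -0.0016  0.0197] 0.021
turn [0.0056 0.0556 0.005 ] shift after turn [ 0.0055 -0.0015  0.0201]
[-0.22491182  0.51709387  0.01792647  2.27412332  0.96974715  0.04434185
 -2.65375121]
```

```bash
python3 -m jog '[[[0.005,0,-0.015,0,0,0],[0.005,0,-0.015,0,-0.05,0],[0,0,-0.015,0,-0.1,0],[-0.01,0,-0.01,0,-0.1,0],[-0.015,0,-0.01,0,0,0],[-0.015,0,-0.01,0,0,0],[-0.015,0,0,0,0,0]]]'
python3 - <<'E'
from h import *
to(cab([-.14,-.063,.26]),3)
print(get_state()['q'])
snap('top','top3.png')
a=cv2.imread('pics/top3.png')[85:245,180:360]; cv2.imwrite('pics/top3c.png',cv2.resize(a,None,fx=4,fy=3.75,interpolation=cv2.INTER_CUBIC))
E
```

```text
clock: 8.5
tool_pos: [0.4383, 0.041, 0.2726]
eef_rot: [0.998, 0.045, 0.041, 0.002]
contact_force: [-0.1, -0.3, 0.2]
opening: 0.004
finger_force: 0.0
t 8.5 world [0.4383 0.041  0.2726] cab [-0.1775 -0.0643  0.2726] F [-0.1 -0.3  0.2]
shift tool [ 0.0364 -0.0012  0.0156] 0.04
turn [ 0.0069 -0.0291  0.0034] shift after turn [ 0.0368 -0.0013  0.0146]
[ 0.28170961  0.43269115 -0.70780591  2.10284806  0.49609248  0.68342869
 -2.23356275]
```

View pics/top3c.png

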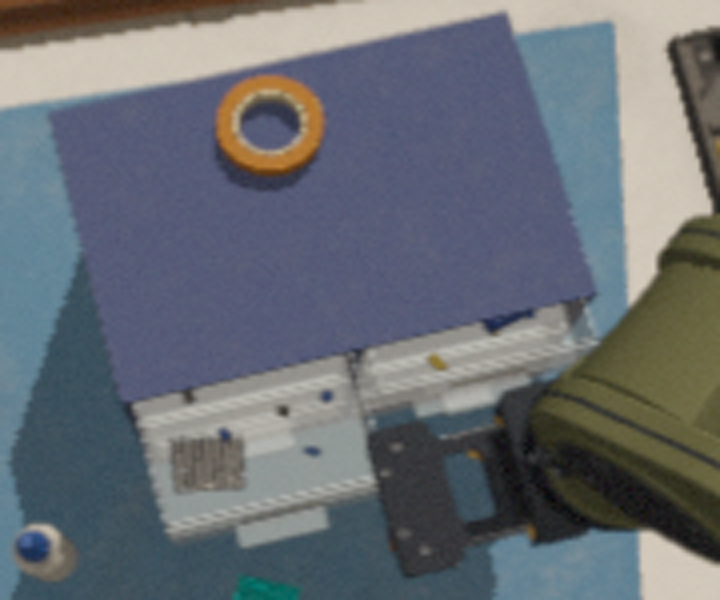

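```bash
python3 - <<'E'
from h import *
s=snap('top'); f=lambda x,y:(180+x/4-.4,85+y/3.75-.4)
for p in((372,408),(480,382),(590,350)): print((CR.inv().apply(ray(s,f(*p),.208)-O)).round(4))
to(cab([-.14,-.063,.19]),3)
E
```

```text
[-0.1118  0.0041  0.208 ]
[-0.1114 -0.0554  0.208 ]
[-0.1078 -0.1175  0.208 ]
t 8.6 world [0.4371 0.0405 0.2721] cab [-0.1787 -0.0647  0.2721] F [-0.1 -0.2 -0.1]
shift tool [ 0.0322 -0.0022  0.0849] 0.091
turn [ 0.0083 -0.0264  0.0042] shift after turn [ 0.0344 -0.0017  0.084 ]
```

The picture shows the right drawer nearly closed (edge at cabinet x ≈ -0.111, slide ≈ 27 mm), the left drawer and others unchanged.

```bash
python3 -m jog '[[[0.005,0,0.014,0,0,0],[0.005,0,0.014,0,0,0],[0.005,0,0.014,0,0,0],[0.005,0,0.014,0,0,0],[0.005,0,0.014,0,0,0],[0.005,-0.001,0.014,0,0,0],[0,0,0,0,0,0]]]'
python3 - <<'E'
from h import *
to(cab([-.093,-.063,.188]),10)
print(get_state()['q'])
E
```

```text
clock: 9.48
tool_pos: [0.4764, 0.045, 0.1897]
eef_rot: [0.998, 0.045, 0.039, 0.001]
contact_force: [-0.3, 0.0, -0.1]
opening: 0.003
finger_force: 0.0
t 9.47 world [0.4764 0.045  0.1897] cab [-0.1392 -0.0636  0.1897] F [-0.3  0.  -0.1]
shift tool [ 0.0459 -0.0005  0.0053] 0.046
turn [0.0059 0.0962 0.0032] shift after turn [ 0.0452 -0.0006  0.0097]
[ 0.15435862  0.60231374 -0.5526932   2.10932043  0.68605837  0.52779897
 -2.38800876]
```

```bash
python3 -m jog '[[[0.005,0,0.0007,0,0.01,0],[0.005,0,0.0007,0,0.01,0],[0.005,0,0.0007,0,0.01,0],[0.005,0,0.0007,0,0.01,0],[0.005,0,0.0007,0,0.01,0],[0.005,0,0.0007,0,0.01,0],[0.005,0,0.0007,0,0.01,0]]]'
python3 - <<'E'
from h import *
to(cab([-.093,-.063,.188]),10)
print(get_state()['q'])
E
```

```text
clock: 10.35
tool_pos: [0.5118, 0.048, 0.1896]
eef_rot: [0.996, 0.045, 0.075, -0.0]
contact_force: [-0.7, -1.1, 0.6]
opening: 0.006
finger_force: 0.3
t 10.35 world [0.5118 0.048  0.1896] cab [-0.1036 -0.0638  0.1896] F [-0.7 -1.1  0.6]
shift tool [ 0.0103 -0.0007  0.0032] 0.011
turn [0.006  0.0242 0.003 ] shift after turn [ 0.0102 -0.0008  0.0035]
[ 0.12473332  0.61115122 -0.50410348  2.07978448  0.74907439  0.47267424
 -2.42708043]
```

Healthy. Now slow rows to the home stop.

```bash
python3 -m jog '[[[0.002,0,0.0003,0,0,0],[0.002,0,0.0003,0,0,0],[0.002,0,0.0003,0,0,0],[0.002,0,0.0003,0,0,0],[0.001,0,0.0002,0,0,0]]]'; python3 -m jog '[[[0.001,0,0,0,0,0],[0.001,0,0,0,0,0]]]'
```

```text
clock: 10.98
tool_pos: [0.5209, 0.0488, 0.1896]
eef_rot: [0.996, 0.045, 0.075, -0.0]
contact_force: [-1.1, -0.3, 0.5]
opening: 0.004
finger_force: 0.3
clock: 11.22
tool_pos: [0.5227, 0.049, 0.1899]
eef_rot: [0.996, 0.045, 0.075, -0.0]
contact_force: [0.2, -0.3, -0.0]
opening: 0.008
finger_force: 0.3
```

```bash
python3 -m jog '[[[0.001,0,0,0,0,0],[0.001,0,0,0,0,0]]]' | grep -E 'pos|contact'; python3 -m jog '[[[0.001,0,0,0,0,0],[0.001,0,0,0,0,0]]]'| grep -E 'pos|contact'
```

```text
tool_pos: [0.5247, 0.0492, 0.1903]
contact_force: [-0.7, -0.3, 0.1]
tool_pos: [0.5267, 0.0494, 0.1906]
contact_force: [-2.9, -0.2, 0.1]
```

```bash
python3 -m jog '[[[0.001,0,0.0002,0,0,0],[0,0,0,0,0,0]]]' | grep -E 'pos|contact'; python3 -m jog '[[[0.001,0,0.0002,0,0,0],[0,0,0,0,0,0]]]'| grep -E 'pos|contact'; python3 -m jog '[[[0.001,0,0.0002,0,0,0],[0,0,0,0,0,0]]]'| grep -E 'pos|contact'
```

```text
tool_pos: [0.5268, 0.0494, 0.1904]
contact_force: [-4.1, -0.4, 2.3]
tool_pos: [0.527, 0.0494, 0.1903]
contact_force: [-7.6, -0.0, 5.6]
tool_pos: [0.5271, 0.0494, 0.1901]
contact_force: [-9.8, 0.6, 7.4]
```

```bash
python3 -m jog '[[[-0.004,0,0,0,0,0],[-0.012,0,-0.001,0,-0.02,0],[-0.016,0,-0.003,0,-0.02,0],[-0.01,0,-0.015,0,-0.03,0],[-0.006,0,-0.025,0,-0.04,0],[-0.004,0,-0.025,0,-0.04,0],[0,0,-0.022,0,0,0],[0,0,0,0,0,0]]]'
python3 - <<'E'
from h import *
to(cab([-.112,.042,.275]),0)
print(get_state()['q'])
E
```

```text
clock: 13.48
tool_pos: [0.4737, 0.0453, 0.2761]
eef_rot: [0.999, 0.044, 0.002, 0.003]
contact_force: [-0.7, 0.1, -0.1]
opening: 0.005
finger_force: 0.0
t 13.47 world [0.4737 0.0453 0.2761] cab [-0.1418 -0.0631  0.2761] F [-0.7  0.1 -0.1]
shift tool [ 0.03   -0.105   0.0006] 0.109
turn [ 0.006  -0.0031  0.0016] shift after turn [ 0.0298 -0.1051  0.0011]
[ 0.27484514  0.51398598 -0.72270848  1.93846688  0.45487282  0.85464696
 -2.17217261]
```

```bash
python3 -m jog '[[[0.006,-0.021,0,0,0,0],[0.006,-0.021,0,0,0,0],[0.006,-0.021,0,0,0,0],[0.006,-0.021,0,0,0,0],[0.006,-0.021,0,0,0,0],[0,0,0,0,0,0]]]'
python3 - <<'E'
from h import *
to(cab([-.112,.042,.182]),0)
print(get_state()['q'])
snap('top','top4.png')
a=cv2.imread('pics/top4.png')[85:245,180:360]; cv2.imwrite('pics/top4c.png',cv2.resize(a,None,fx=4,fy=3.75,interpolation=cv2.INTER_CUBIC))
E
```

```text
clock: 14.22
tool_pos: [0.4929, 0.1537, 0.2734]
eef_rot: [0.999, 0.046, -0.001, 0.003]
contact_force: [-0.3, -0.2, 0.3]
opening: 0.003
finger_force: 0.0
t 14.22 world [0.4929 0.1537 0.2734] cab [-0.1133  0.0432  0.2734] F [-0.3 -0.2  0.3]
shift tool [0.0014 0.0007 0.0914] 0.091
turn [0.0057 0.0013 0.0052] shift after turn [0.0013 0.0012 0.0914]
[ 0.0399937   0.57152627 -0.70000559  1.82874265  0.46152977  0.91386345
 -2.35095086]
```

View pics/top4c.png

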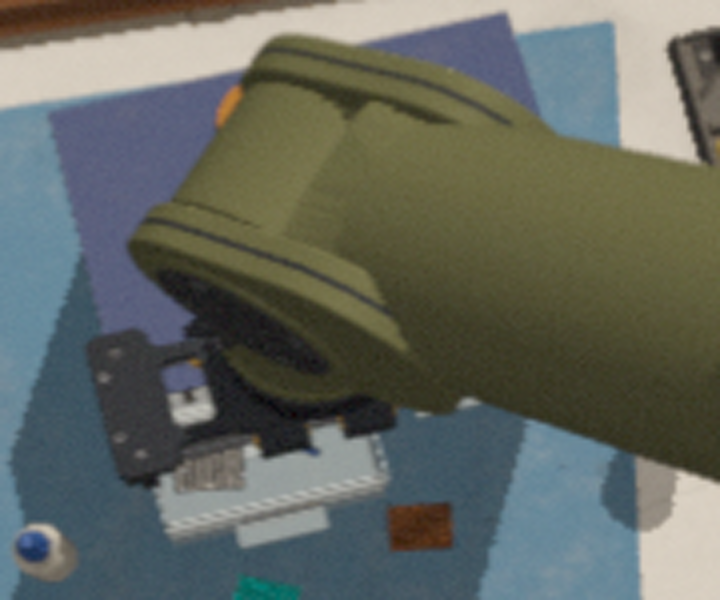

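The picture shows the gripper over the left drawer's gap, with the heat sink (≈232,208 full frame) still in place and the right drawer hidden; bottle and beaker unmoved.

```bash
python3 -m jog '[[[0,0,0.013,0,0,0],[0,0,0.013,0,0,0],[0,0,0.013,0,0,0],[0,0,0.013,0,0,0],[0,0,0.013,0,0,0],[0,0,0.013,0,0,0],[0,0,0.011,0,0,0],[0,0,0,0,0,0]]]'
python3 -m jog '[[[-0.005,0,0,0,0,0],[-0.005,0,0,0,0,0],[-0.005,0,0,0,0,0],[-0.005,0,0,0,0,0],[-0.005,0,0,0,0,0],[-0.005,0,0,0,0,0],[-0.005,0,0,0,0,0],[-0.005,0,0,0,0,0],[-0.005,0,0,0,0,0],[-0.005,0,0,0,0,0]]]'
python3 - <<'E'
from h import *
to(cab([-.185,.042,.182]),0)
print(get_state()['q'])
E
```

```text
clock: 15.28
tool_pos: [0.4932, 0.1516, 0.1845]
eef_rot: [0.999, 0.045, -0.001, 0.003]
contact_force: [0.2, 0.9, 0.0]
opening: 0.004
finger_force: 0.0
clock: 16.52
tool_pos: [0.4436, 0.1474, 0.1853]
eef_rot: [0.999, 0.045, 0.0, 0.003]
contact_force: [-0.2, 0.1, -0.1]
opening: 0.005
finger_force: 0.3
t 16.52 world [0.4436 0.1474 0.1853] cab [-0.163   0.0412  0.1853] F [-0.2  0.1 -0.1]
shift tool [-0.022  -0.0008  0.0033] 0.022
turn [ 0.0061 -0.0001  0.0021] shift after turn [-0.022  -0.0008  0.0033]
[-0.05018041  0.63052687 -0.58967909  2.07056194  0.6110876   0.61936984
 -2.54638331]
```

```bash
python3 -m jog '[[[0,0,0,0,0,0.08],[0,0,0,0,0,0]]]' | grep -E 'contact|pos'
python3 -c "
from h import *
to(cab([-.185,.042,.182]),0);print(get_state()['q'])"
```

```text
tool_pos: [0.4435, 0.1472, 0.1853]
contact_force: [-0.3, 0.9, -0.3]
t 16.77 world [0.4435 0.1472 0.1853] cab [-0.1631  0.0411  0.1853] F [-0.3  0.9 -0.3]
shift tool [-0.0219  0.0007  0.0033] 0.022
turn [ 0.0068  0.0001 -0.0771] shift after turn [-0.0219 -0.0009  0.0033]
[-0.07188861  0.62366768 -0.55380746  2.07155604  0.58191315  0.60551451
 -2.59468244]
```

```bash
python3 -m jog '[[[0,0,0,0,0,-0.1],[0,0,0,0,0,-0.1],[0,0,0,0,0,0]]]' | grep -E 'contact|pos'
python3 -m jog '[[[-0.004,-0.0005,0,0,0,0],[-0.004,-0.0005,0,0,0,0],[-0.003,-0.0005,0,0,0,0],[-0.002,-0.0002,0,0,0,0]]]' | grep -E 'contact|pos'
python3 -c "
from h import *
to(cab([-.185,.042,.182]),0);print(get_state()['q'])"
```

```text
tool_pos: [0.4436, 0.1473, 0.1852]
contact_force: [-0.1, -0.7, 0.3]
tool_pos: [0.4305, 0.1462, 0.1854]
contact_force: [1.6, 0.3, 0.3]
t 17.65 world [0.4305 0.1462 0.1854] cab [-0.1761  0.0412  0.1854] F [1.6 0.3 0.3]
shift tool [-0.0088 -0.0019  0.0034] 0.01
turn [0.0065 0.0004 0.1221] shift after turn [-0.0089 -0.0008  0.0034]
[-0.04595991  0.62150618 -0.60776317  2.10500035  0.63569399  0.60555376
 -2.46841143]
```

```bash
python3 -m jog '[[[-0.002,-0.0002,0,0,0,0],[-0.001,-0.0001,0,0,0,0],[-0.001,-0.0001,0,0,0,0]]]' | grep -E 'contact|pos'; python3 -m jog '[[[-0.001,0,0,0,0,0],[-0.001,0,0,0,0,0]]]' | grep -E 'contact|pos';  python3 -m jog '[[[-0.001,0,0,0,0,0],[-0.001,0,0,0,0,0]]]' | grep -E 'contact|pos'
```

```text
tool_pos: [0.4268, 0.1459, 0.1854]
contact_force: [0.2, -0.5, -0.0]
tool_pos: [0.426, 0.1458, 0.1855]
contact_force: [5.0, 0.2, -3.0]
tool_pos: [0.4258, 0.1458, 0.1856]
contact_force: [9.4, 0.6, -7.7]
```

```bash
python3 -m jog '[[[0.004,0,0,0,0,0],[0.008,0,0,0,0,0],[0.008,0,0,0,0,0],[0,0,-0.02,0,0,0],[0,0,-0.03,0,0,0],[0,0,-0.03,0,0,0],[0,0,-0.03,0,0,0],[0,0,0,0,0,0]]]' | grep -E 'contact|pos'
python3 -m jog '[[[0,0.03,0,0,0,0],[0,0.03,0,0,0,0],[0,0.03,0,0,0,0],[0,0.03,0,0,0,0],[0,0.03,0,0,0,0],[0,0.03,0,0,0,0],[0,0.03,0,0,0,0],[0,0.03,0,0,0,0],[0,0.03,0,0,0,0],[0,0.03,0,0,0,0],[0,0.02,0,0,0,0],[0,0,0,0,0,0]]]' | grep -E 'clock|contact|pos'
python3 - <<'E'
from h import *
snap('top','top5.png')
a=cv2.imread('pics/top5.png')[85:245,180:360]; cv2.imwrite('pics/top5c.png',cv2.resize(a,None,fx=4,fy=3.75,interpolation=cv2.INTER_CUBIC))
E
```

```text
tool_pos: [0.4435, 0.1507, 0.297]
contact_force: [-0.9, 0.1, 0.1]
clock: 21.02
tool_pos: [0.5085, -0.1643, 0.2963]
contact_force: [0.1, 0.4, 0.7]
```

View pics/top5c.png

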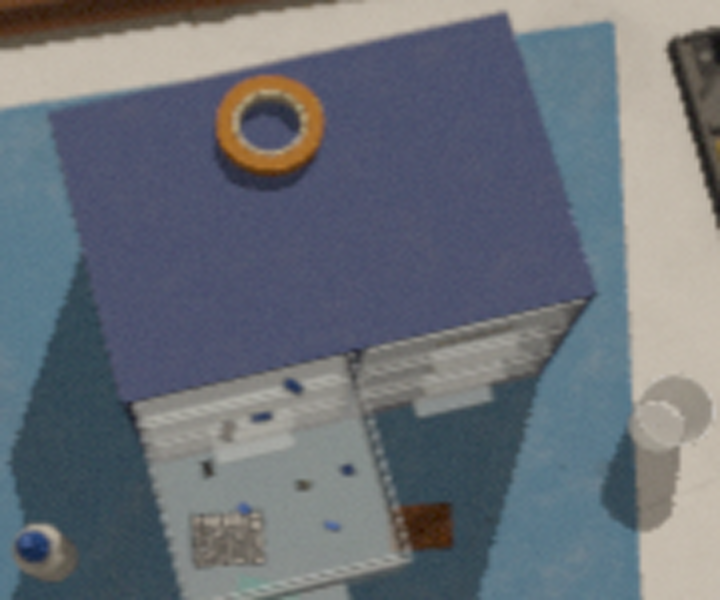

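The right drawer is shut, flush with the cabinet front. The left drawer is fully out (edge at about (282,233) in the full frame) with the heat sink inside, and the bottle, beaker and tape have not moved.

```bash
python3 -c "
from h import *
print(finish_job())"
```

```text
the job is handed in; nothing more can be done
None
```

The relay's drawer (right) is shut against its home stop and the heat sink's drawer (left) is out at its outer stop. The heat sink shows in its drawer and the relay was last seen in its own before it closed; bottle, beaker and tape are unmoved, and the job was handed in at about 21 s, with no verdict returned.

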